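# Pack the laundry room's stain-removal caddy

## Task

Pack the stain-removal kit back into its caddy on the folding counter: the lidded tub and the two bottles with pointed nozzles, each standing upright in the cell of its own size (tub in the largest, tall bottle in the middle-sized, small bottle in the narrowest), and the scrubbing brush with the bridge handle bristles down along the long trough. Guests left the rest: the flat-capped bottles, the brush without a handle, the open cup and the mug all stay standing where they are.

Things in the scene. Friction and masses are not known exactly. Their poses are not given: they have to be found in the camera images.
- caddy: Grey tray, 196 (x) x 149 (y) x 40 mm, fixed, any yaw; folded wire bail outside its -y wall, 13 mm out. Origin: centre of underside, z up. Floor 4 mm; walls and dividers 3 mm, 40 mm high. Trough inside 190 x 66 mm, centre (0, -38.5) mm. Three cells, each 74 mm in y, centre y +34.5: largest 74 mm in x, centre x -58; narrowest 48 mm, centre x +6; middle-sized 62 mm, centre x +64.
- nozzle_tall: Tall round white squeeze bottle with a pointed nozzle, belongs to the kit (middle-sized cell). 44 mm diameter; straight side up to 97 mm, shoulder to 105 mm, nozzle to 131 mm; about 0.16 kg. Its origin is the centre of its underside, z up; round, yaw means nothing.
- nozzle_small: Small slim round white squeeze bottle with a pointed nozzle, belongs to the kit (narrow cell). 30 mm diameter; straight side up to 72 mm, shoulder to 80 mm, nozzle to 104 mm; about 0.06 kg. Its origin is the centre of its underside, z up; round, yaw means nothing.
- tub: White round tub with a closed screw lid, belongs to the kit (large cell). 56 mm diameter, 75 mm high, lid from 54 mm up and of the same diameter; about 0.2 kg. Its origin is the centre of its underside, z up; round, yaw means nothing.
- brush_handle: Kit: wooden scrubbing brush with a bridge handle over its back, bristles down. 125 mm (x) x 48 mm (y), block top at 38 mm; handle bar 100 mm along x, 22 mm wide, 68 to 85 mm high, on posts at x = +-44 mm, open between; about 0.16 kg. Origin: centre of underside, z up; either end may lead.
- flat_tall: Look-alike, stays where it is: tall round white bottle with a broad flat cap. 44 mm diameter, 123 mm high. Its origin is the centre of its underside, z up; round, yaw means nothing.
- flat_small: Look-alike, stays where it is: small slim round white bottle with a broad flat cap. 30 mm diameter, 96 mm high. Its origin is the centre of its underside, z up; round, yaw means nothing.
- brush_plain: Look-alike, stays where it is: wooden brush of the same block, 125 (its x) x 48 (its y) mm, but with no handle, 38 mm high, standing on its bristles. Origin: centre of its underside, z up.
- cup: Look-alike of the tub, stays where it is: open white dosing cup without lid, 56 mm diameter at the rim, 68 mm high. Its origin is the centre of its underside, z up; round, yaw means nothing.
- mug: White coffee mug, stays where it is: 76 mm diameter, 85 mm high, handle reaching 36 mm out on its own +y side. Origin: centre of its underside, z up.
There are look-alikes about, which are no part of the job. Leave any blue look-alike of the cup alone.

How it is judged (in metres and radians):
At the end, for the whole second after the job is handed in: Tub, both nozzle bottles and the handled brush each in its own compartment, on the floor (6 mm), upright (0.15 rad), at rest, the brush along the trough (0.3 rad); flat-capped bottles, plain brush, cup and mug within 30 mm of where they began, upright (0.2 rad), at rest (x of tub in the frame of caddy between -0.07 and -0.046 m and y of tub in the frame of caddy between 0.0225 and 0.0465 m and z of tub in the frame of caddy between -0.002 and 0.01 m and angle between each of tub, nozzle_small, nozzle_tall, brush_handle's own z axis and vertical below 0.15 rad and linear speed of each of tub, nozzle_small, nozzle_tall, brush_handle, flat_tall, flat_small, brush_plain, cup, mug below 0.02 m/s and angular speed of each of tub, nozzle_small, nozzle_tall, brush_handle below 0.2 rad/s and x of nozzle_small in the frame of caddy between -0.006 and 0.018 m and y of nozzle_small in the frame of caddy between 0.0095 and 0.0595 m and z of nozzle_small in the frame of caddy between -0.002 and 0.01 m and x of nozzle_tall in the frame of caddy between 0.052 and 0.076 m and y of nozzle_tall in the frame of caddy between 0.0165 and 0.0525 m and z of nozzle_tall in the frame of caddy between -0.002 and 0.01 m and x of brush_handle in the frame of caddy between -0.036 and 0.036 m and y of brush_handle in the frame of caddy between -0.0515 and -0.0255 m and z of brush_handle in the frame of caddy between -0.002 and 0.01 m and angle between the x axis of brush_handle and the x axis of caddy, either way round below 0.3 rad and distance of each of flat_tall, flat_small, brush_plain, cup, mug from where it was at the start of the episode below 0.03 m and angle between each of flat_tall, flat_small, brush_plain, cup, mug's own z axis and vertical below 0.2 rad); the robot touches nothing.
It fails at once if the tall flat-capped bottle is shifted more than 30 mm or tipped (distance of flat_tall from where it was at the start of the episode above 0.03 m or angle between flat_tall's own z axis and vertical above 0.35 rad).
It fails at once if the small flat-capped bottle is shifted more than 30 mm or tipped (distance of flat_small from where it was at the start of the episode above 0.03 m or angle between flat_small's own z axis and vertical above 0.35 rad).
It fails at once if the brush without a handle is shifted more than 30 mm or tipped (distance of brush_plain from where it was at the start of the episode above 0.03 m or angle between brush_plain's own z axis and vertical above 0.35 rad).
It fails at once if the open cup is shifted more than 30 mm or tipped (distance of cup from where it was at the start of the episode above 0.03 m or angle between cup's own z axis and vertical above 0.35 rad).
It fails at once if the mug is shifted more than 30 mm or tipped (distance of mug from where it was at the start of the episode above 0.03 m or angle between mug's own z axis and vertical above 0.35 rad).
It also fails if it takes over 115 s, if anything falls off the work surface, if the arm or the gripper's body presses on something with over 40 N, if the wrist force passes 120 N, or if a joint passes its speed limit or range.

## Robot

A 6-joint arm with a two-finger parallel gripper is mounted at the origin on the work surface. World frame = base frame: x ahead of the robot, y to its left, z up, the work surface at z = 0. Lengths are in m, angles in degrees, forces in N, time in s.
With the tool pointing down it reaches from about 0.35 to 0.875 m from the base axis. Payload 4.2 kg.
Tool frame: the origin (TCP) lies midway between the tips of the shut fingers; the grasp point (between the pads) lies 19 mm behind it; z points along the fingers, y is the line along which they close (so a half turn about z gives the same grasp; the last joint's range is limited). The gripper opens to 87 mm and grips with 3 to 60 N. Pads are 19 mm wide; open, the fingers measure 117 mm over their backs; the gripper's body (75 mm by 190 mm) begins 51 mm behind the grasp point.
Start: joints at [91.536, 22.042, 0.453, 0, -68.411, -14.817], TCP at [0.144, 0.608, 0.223] pointing down, gripper open.
Joint ranges: [-179.83, 179.83], [-69.29, 118.12], [-61.27, 80.66], [-181.25, 117.63], [-171.15, -9.14], [-177.46, 177.46]. Speed limits (degrees/s): [159.86, 159.86, 180, 180, 180, 180].

## Interface

Orientations are given as [roll, pitch, yaw] about the fixed x, y, z axes, in that order (R = Rz(yaw) Ry(pitch) Rx(roll)).
In Python, from workcell import env gives the robot as it stands. The module is installed in compiled form; this text tells all that it offers. Calls block until the motion is done:
- env.goto(position, orientation): joint-space move of the TCP to a pose.
- env.move_straight(position, rotation=None, rate=0.15, force_limit=None): straight line of the TCP; rotation=None keeps the orientation; rate is the mean speed in m/s. With force_limit (N) it stops when the force on the tool has changed by that much, and returns True; else False.
- env.set_joints(angles): joint-space move.
- env.gripper_to(opening, grasp_force=None): opening from 0.0 (shut) to 1.0 (fully open); grasp_force is the grip in N (None keeps the last); returns when the fingers have stopped.
- env.dwell(seconds).
- env.inverse_kinematics(position, orientation): joint angles nearest the present ones, or None.
- env.read_state(): the state.
- env.grab_frame(name): name is "scene" or "top"; returns a dict with "image" (400x640x3 uint8, blue, green, red), "fx", "fy", "cx", "cy" (pixels), "position" and "orientation" of the camera in the world. Camera axes: x right, y up, looking along -z (the intrinsics and any distortion apply to the point x, -y, -z); pixel columns grow to the right and rows downward; lengths in m; the calibration is good to about 2 mm. A picture is of the moment at which its call begins. There is no depth.
A pose or a line that the arm cannot do raises env.Unreachable and nothing moves.
- env.close_job(): hands the job in; it is judged then, once.
Trained networks look in a picture, given as the dict that the camera call returned (one of the last four; its "shot" number tells which), for a name from the list of things; names that differ only in an ending like _2 or _b are one class to them, and where a whole thing is asked for, a point or a joint stands for the part that bears it (a point fixed in the world has none). Each returns a list of dicts, best first, with "score" (0 to 1); they miss things now and then, are a little off and sometimes report something else, mostly with a low value. They report only what shows in the picture. A call takes as long as a camera call. They do not tell look-alikes from the thing itself.
- env.search_frame(picture, thing): "xyz" ([x, y, z] in m, in world coordinates, good to about 4 mm: the middle of the surface that is visible of it).
- env.trace(picture, thing): "mask" (400x640 bool, what is visible of it).
The state is a dict: "clock": time; "joint_positions": joint angles; "qvel": joint speeds; "joint_torque": joint torques, N m; "position": TCP position; "tool_rot": TCP orientation; "force": force on the tool from outside, world axes, zero at the start; "wrist_torque": the same for the moment, N m; "opening": opening from 0.0 (shut) to 1.0 (fully open); "finger_force": force on a finger pad.
Only numpy, scipy, OpenCV 4.12 (cv2) and the standard library are available. Lean on these libraries where they do the work, as an engineer would, in place of code of your own. Each camera call takes 0.05 s, during which the arm holds its last target. There are 200 camera calls.

## Working session

There is one attempt and no reset: what is moved stays moved. The work goes in short steps, each a Python script; the robot and the scene stay as the last script left them, time stands still between calls to the robot, and variables do not carry over. Pictures are saved under pics/ and viewed, at most 14 in all, crops included, and the job is handed in when it is done.

```bash
mkdir -p pics; python3 - <<'E'
from workcell import env
import cv2
for n in("scene","top"):
    p=env.grab_frame(n); cv2.imwrite(f"pics/{n}0.png",p["image"])
    print(n,[p[k] for k in("fx","fy","cx","cy","position","orientation")],[k for k in p])
    for t in "caddy nozzle_tall nozzle_small tub brush_handle flat_tall flat_small brush_plain cup mug".split():
        print(t,[(round(d["score"],2),[round(float(v),3) for v in d["xyz"]]) for d in env.search_frame(p,t)])
print(env.read_state()["clock"])
E
```

```text
scene [496.6645241182974, 496.6645241182974, 321.1842610518227, 199.4551755315923, array([1.58540656, 0.25977965, 0.85310377]), array([ 51.61933942,   1.03329569, 103.45365713])] ['image', 'fx', 'fy', 'cx', 'cy', 'position', 'orientation', 'shot']
caddy [(0.84, [0.495, -0.264, 0.024])]
nozzle_tall [(0.61, [0.575, 0.06, 0.071])]
nozzle_small [(0.67, [0.546, 0.194, 0.052])]
tub [(0.7, [0.577, -0.043, 0.055])]
brush_handle [(0.67, [0.456, 0.011, 0.046])]
flat_tall [(0.77, [0.559, 0.322, 0.073])]
flat_small [(0.73, [0.674, -0.06, 0.062])]
brush_plain [(0.89, [0.435, 0.265, 0.036])]
cup [(0.95, [0.78, 0.03, 0.048]), (0.85, [0.68, 0.066, 0.044]), (0.66, [0.728, -0.143, 0.044])]
mug [(0.55, [0.66, 0.265, 0.053])]
top [365.8604176315601, 365.8604176315601, 321.6137051094059, 202.26144914057173, array([0.41621656, 0.01298711, 0.83209289]), array([ 10.50093952,  -0.6023185 , -88.61762252])] ['image', 'fx', 'fy', 'cx', 'cy', 'position', 'orientation', 'shot']
caddy [(0.62, [0.486, -0.267, 0.002]), (0.59, [0.647, 0.262, 0.044])]
nozzle_tall [(0.83, [0.548, 0.051, 0.101])]
nozzle_small [(0.48, [0.533, 0.191, 0.071])]
tub [(0.75, [0.555, -0.042, 0.076])]
brush_handle [(0.74, [0.439, 0.014, 0.039])]
flat_tall [(0.84, [0.541, 0.313, 0.111]), (0.17, [0.487, -0.269, 0.003])]
flat_small [(0.79, [0.649, -0.066, 0.09])]
brush_plain [(0.67, [0.414, 0.261, 0.038])]
cup [(0.97, [0.727, -0.148, 0.038]), (0.96, [0.78, 0.033, 0.04]), (0.64, [0.68, 0.062, 0.036])]
mug [(0.82, [0.644, 0.263, 0.044])]
1.1
```

View pics/scene0.png

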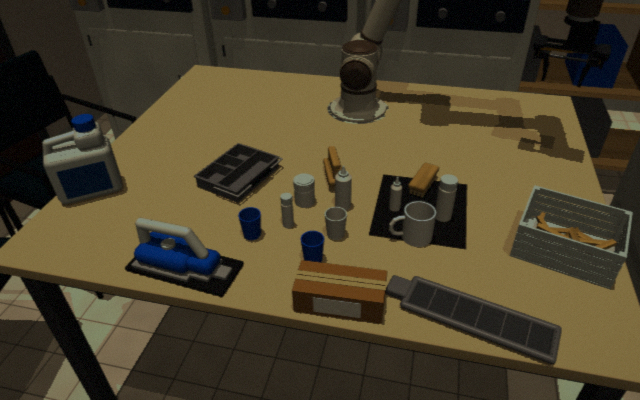

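View pics/top0.png

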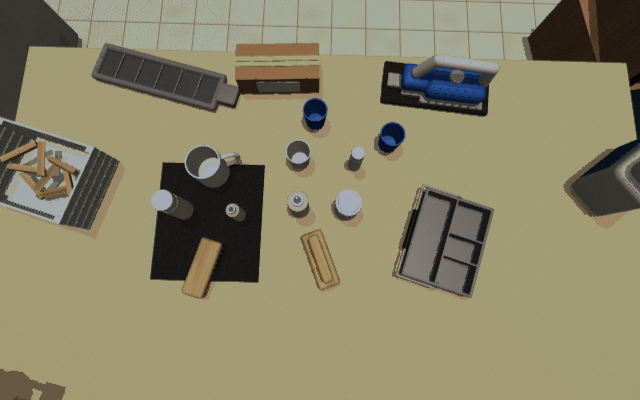

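The nine named things show clearly. In the top view:
- The nozzle bottles are at (298,202) and (233,211). The flat-capped bottles are at (165,203) and (356,158).
- The lidded tub is at (348,204). The open white cup is at (298,154), and the blue cups (315,113) and (391,136) are to be left alone.
- The handled brush is at (320,259) and the plain brush at (202,267).
- The mug is at (207,166). The caddy is at (445,240), with its trough to the left and its largest cell at the top right.

Next I fit the silhouettes in both views.

```bash
cat > h.py <<'E'
import numpy as np, cv2
from scipy.spatial.transform import Rotation as R
from scipy.optimize import minimize
from workcell import env
def proj(p,P):
    q=(np.asarray(P)-p["position"])@R.from_euler("xyz",p["orientation"],degrees=True).as_matrix()
    return np.c_[p["cx"]+p["fx"]*q[:,0]/-q[:,2], p["cy"]-p["fy"]*q[:,1]/-q[:,2]]
def cyl(prof):
    a=np.linspace(0,2*np.pi,24,endpoint=False)
    return np.vstack([np.c_[r*np.cos(a),r*np.sin(a),0*a+z] for r,z in prof])
def box(x0,x1,y0,y1,z0,z1): return np.array([[x,y,z] for x in(x0,x1) for y in(y0,y1) for z in(z0,z1)])
# each model: list of convex parts
M=dict(nozzle_tall=[cyl([(.022,0),(.022,.097),(.012,.105)]),cyl([(.008,.1),(.003,.131)])],
 nozzle_small=[cyl([(.015,0),(.015,.072),(.008,.08)]),cyl([(.006,.078),(.003,.104)])],
 tub=[cyl([(.028,0),(.028,.075)])],
 flat_tall=[cyl([(.022,0),(.022,.105)]),cyl([(.016,.1),(.016,.123)])],
 flat_small=[cyl([(.015,0),(.015,.096)])], cup=[cyl([(.024,0),(.028,.068)])],
 mug=[cyl([(.038,0),(.038,.085)]),box(-.006,.006,.03,.074,.02,.07)],
 caddy=[box(-.098,.098,-.0745,.0745,0,.04),box(-.07,.07,-.0875,-.07,.0,.006)],
 brush_handle=[box(-.0625,.0625,-.024,.024,0,.038),box(-.05,.05,-.011,.011,.038,.085)],
 brush_plain=[box(-.0625,.0625,-.024,.024,0,.038)])
def place(m,v):
    c,s=np.cos(v[2]),np.sin(v[2]); return [m_@np.array([[c,s,0],[-s,c,0],[0,0,1]])+[v[0],v[1],0] for m_ in m]
def sil(p,m,v,S=4):
    im=np.zeros((400*S,640*S),np.uint8)
    for q in place(m,v):
        cv2.fillConvexPoly(im,cv2.convexHull(((proj(p,q)+.5)*S-.5).round().astype(np.int32)),255)
    return cv2.resize(im,(640,400),interpolation=cv2.INTER_AREA)/255.
def fit(obs,name,v0,yaw=False):
    def f(w):
        v=[v0[0]+w[0]*.01,v0[1]+w[1]*.01,v0[2]+(w[2]*.1 if yaw else 0)]; e=0
        for p,mk in obs:
            s=sil(p,M[name],v); e+=1-np.minimum(s,mk).sum()/np.maximum(s,mk).sum()
        return e
    n=3 if yaw else 2
    r=minimize(f,np.zeros(n),method="Nelder-Mead",options=dict(initial_simplex=np.vstack([np.zeros(n),np.eye(n)*1.0]),xatol=.02,fatol=1e-4,maxiter=90))
    w=r.x; return [v0[0]+w[0]*.01,v0[1]+w[1]*.01,v0[2]+(w[2]*.1 if yaw else 0)],r.fun/len(obs)
def draw(p,img,name,v,S):
    for q in place(M[name],v):
        cv2.polylines(img,[cv2.convexHull((proj(p,q)*S).round().astype(np.int32))],True,(0,0,255),1)
E
cat > m.py <<'E'
from h import *; import json
G=dict(caddy=(.487,-.267,3.0),nozzle_tall=(.55,.052,0),nozzle_small=(.533,.192,0),tub=(.56,-.042,0),brush_handle=(.445,.012,.3),flat_tall=(.545,.315,0),flat_small=(.66,-.063,0),brush_plain=(.42,.262,-.3),cup=(.68,.063,0),mug=(.65,.264,-1.5))
ps=[env.grab_frame("top"),env.grab_frame("scene")]; out={}
S=3; ims=[cv2.resize(p["image"],None,fx=S,fy=S,interpolation=cv2.INTER_CUBIC) for p in ps]
for n,g in G.items():
    obs=[]
    for p in ps:
        c=p["position"]
        for d in env.trace(p,n):
            mk=d["mask"]; 
            if not mk.any(): continue
            uv=np.argwhere(mk).mean(0)[::-1]; e=proj(p,[[g[0],g[1],.04]])[0]
            if np.linalg.norm(uv-e)<15: obs.append((p,mk.astype(float))); break
    each=[]
    for o in obs: each.append(np.round(fit([o],n,g,n in("caddy","mug") or "brush" in n)[0],3).tolist())
    v,e=fit(obs,n,g,n in("caddy","mug") or "brush" in n); out[n]=v
    print(n,np.round(v,4),round(e,3),len(obs),each)
    for p,im in zip(ps,ims): draw(p,im,n,v,S)
json.dump(out,open("poses.json","w"))
cv2.imwrite("pics/t1.png",cv2.resize(ims[0][270:930,420:1500],(800,489))); cv2.imwrite("pics/s1.png",cv2.resize(ims[1][400:760,560:1440],(800,327)))
print(env.read_state()["clock"])
E
python3 m.py
```

```text
caddy [ 0.4856 -0.2719  2.8262] 0.066 2 [[0.486, -0.27, 2.82], [0.483, -0.272, 2.815]]
nozzle_tall [0.5538 0.0584 0.    ] 0.094 2 [[0.554, 0.059, 0.0], [0.55, 0.057, 0.0]]
nozzle_small [0.5361 0.1965 0.    ] 0.125 2 [[0.536, 0.197, 0.0], [0.534, 0.196, 0.0]]
tub [ 0.5551 -0.0489  0.    ] 0.068 1 [[0.555, -0.049, 0.0]]
brush_handle [0.4388 0.0087 0.3691] 0.242 2 [[0.439, 0.009, 0.373], [0.429, -0.0, 0.227]]
flat_tall [0.5445 0.3242 0.    ] 0.092 2 [[0.546, 0.328, 0.0], [0.542, 0.324, 0.0]]
flat_small [ 0.6595 -0.0643  0.    ] 0.164 1 [[0.66, -0.064, 0.0]]
brush_plain [ 0.4144  0.262  -0.2474] 0.174 2 [[0.416, 0.265, -0.275], [0.41, 0.262, -0.226]]
cup [0.6699 0.063  0.    ] 0.061 2 [[0.671, 0.063, 0.0], [0.668, 0.062, 0.0]]
mug [ 0.6359  0.2631 -1.2949] 0.169 1 [[0.636, 0.263, -1.295]]
2.2
```

View pics/t1.png

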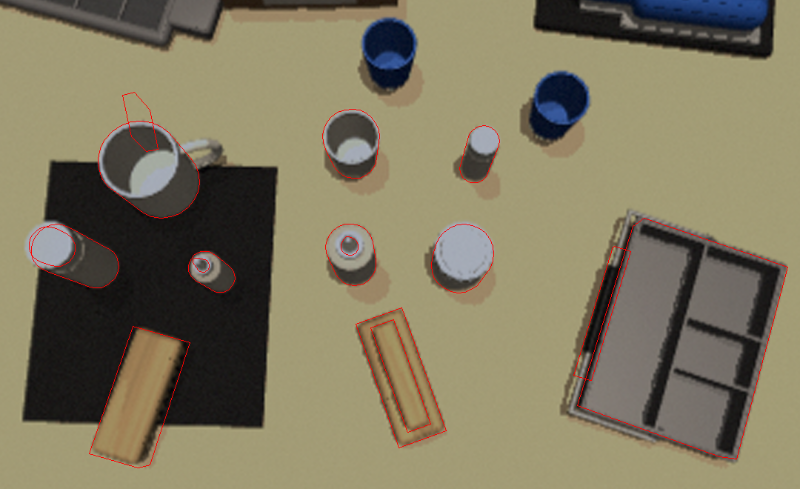

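View pics/s1.png

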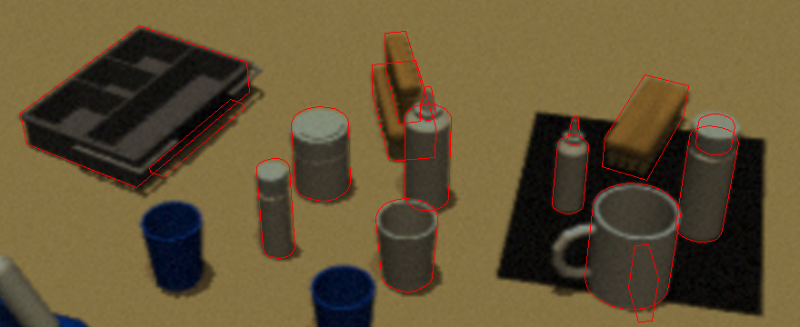

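The overlays match the objects closely. The enlarged crop confirms both nozzle tips, at (348,243) and (203,265), the tub's closed lid at (463,248), and the handle on the brush at (400,375). I'll check the caddy dividers and pick the tall nozzle bottle.

```bash
cat > a.py <<'E'
from h import *; import json
P=json.load(open("poses.json")); C=P["caddy"]
def cad(x,y):
    c,s=np.cos(C[2]),np.sin(C[2]); return np.array([C[0]+c*x-s*y,C[1]+s*x+c*y])
def yawpick(pos,psi):
    q0=np.array(env.read_state()["joint_positions"]); b=None
    for k in(-180,0,180):
        o=[180,0,(psi+k+180)%360-180]; q=env.inverse_kinematics(pos,o)
        if q is not None and (b is None or abs(np.array(q)-q0).max()<b[0]): b=(abs(np.array(q)-q0).max(),o)
    return b[1]
def pick(xy,psi,z,op,force=20,up=.25):
    a=[*xy,up]; o=yawpick(a,psi); env.goto(a,o); env.gripper_to(op)
    env.move_straight([*xy,z+.04],rate=.2); hit=env.move_straight([*xy,z],rate=.08,force_limit=8)
    env.gripper_to(0,force); s=env.read_state(); print("pick hit",hit,"open mm",s["opening"]*87,s["finger_force"],"z",s["position"])
    env.move_straight([*xy,up],rate=.2); s=env.read_state(); print("up",s["opening"]*87,s["finger_force"],s["clock"])
def lower(xy,psi,z,up=.25):
    a=[*xy,up]; o=yawpick(a,psi); env.goto(a,o); print("tool",env.read_state()["position"],o)
def put(xy,z,op,up=.25):
    env.move_straight([*xy,z+.02],rate=.15); hit=env.move_straight([*xy,z],rate=.04,force_limit=8)
    s=env.read_state(); print("put hit",hit,s["position"],s["force"]); o=s["opening"]
    env.gripper_to(op); env.move_straight([*xy,up],rate=.2); print(env.read_state()["clock"])
E
python3 - <<'E'
from a import *
p=env.grab_frame("top"); S=6; im=cv2.resize(p["image"],None,fx=S,fy=S,interpolation=cv2.INTER_CUBIC)
M["c"]=[box(-.095,.095,-.0715,-.0055,.04,.04001),box(-.095,-.021,-.0025,.0715,.04,.04001),box(-.018,.03,-.0025,.0715,.04,.04001),box(.033,.095,-.0025,.0715,.04,.04001)]
draw(p,im,"c",C,S); cv2.imwrite("pics/c1.png",im[1080:1800,2340:3000])
pick(P["nozzle_tall"][:2],90+90,.067,.75)
lower(cad(.064,.0345),np.degrees(C[2]),0)
E
```

```text
pick hit False open mm 43.45185359815456 19.998797558946535 z [0.55401468 0.05834363 0.0673095 ]
up 43.87402349143761 19.99911975581199 8.5
tool [ 0.41460906 -0.28432967  0.24986466] [180, 0, np.float64(-18.072922627556864)]
```

```bash
python3 -c "
import cv2;i=cv2.imread('pics/c1.png');cv2.imwrite('pics/c1b.png',cv2.resize(i,None,fx=.8,fy=.8))"
```

```text
(no output)
```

View pics/c1b.png

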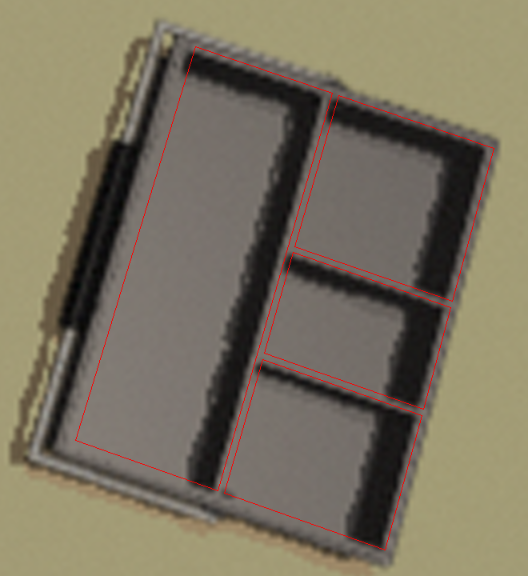

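The caddy overlay's dividers agree with the picture to about 2 mm: the drawn lines at (295,247)–(452,300) and (265,352)–(424,408) lie on the real ones. That is good enough to place the bottle.

```bash
python3 - <<'E'
from a import *
psi=np.degrees(C[2])
put(cad(.064,.0345),.0715,.68)
pick(P["nozzle_small"][:2],180-90,.041,.55)
xy=cad(.006,.0345); lower(xy,psi,0); put(xy,.0455,.5)
p=env.grab_frame("scene"); p2=env.grab_frame("top")
a=cv2.resize(p["image"][120:250,180:360],None,fx=4,fy=4)[:500,:]; b=cv2.resize(p2["image"][170:310,240:510],None,fx=2.9,fy=2.9)
cv2.imwrite("pics/k1.png",p2["image"] if 0 else np.vstack([cv2.resize(a,(400,278)),cv2.resize(b,(400,207))]))
E
```

```text
put hit True [ 0.41342352 -0.28463209  0.07123878] [-0.11191621  0.57097873  5.35201743]
13.2833
pick hit False open mm 29.5727703862127 20.00034162774682 z [0.53639502 0.19670334 0.04140954]
up 29.43970936354259 19.99988523311913 18.9583
tool [ 0.46967889 -0.30217368  0.24994994] [180, 0, np.float64(-18.072922627556864)]
put hit True [ 0.46863225 -0.30258598  0.04538807] [-0.60572618  0.62393469  4.21898374]
24.4583
```

View pics/k1.png

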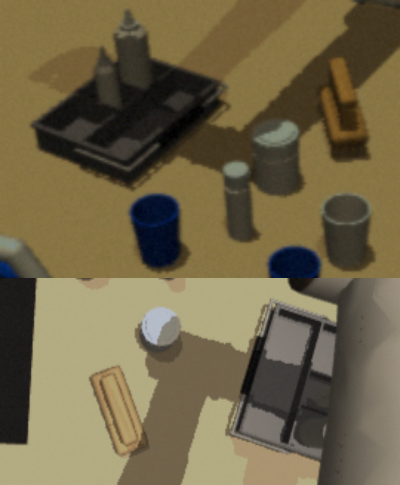

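Both bottles stand upright in their cells (crop (130,50) and (108,80)). The tub and the handled brush are next.

```bash
python3 - <<'E'
from a import *
psi=np.degrees(C[2])
pick(P["tub"][:2],180,.042,.86,25)
xy=cad(-.058,.0345); lower(xy,psi,0); put(xy,.0465,.78)
obs=[]
for n in("top","scene"):
    p=env.grab_frame(n); d=env.trace(p,"brush_handle")
    for k in d:
        m=k["mask"]; uv=np.argwhere(m).mean(0)[::-1]
        if np.linalg.norm(uv-proj(p,[[.44,.01,.04]])[0])<15: obs.append((p,m.astype(float))); break
g=P["brush_handle"]
for o in obs: print(fit([o],"brush_handle",g,True))
v,e=fit(obs,"brush_handle",g,True); print(v,e)
P["brush_handle"]=v; json.dump(P,open("poses.json","w"))
ims=[]
for p,_ in obs:
    im=cv2.resize(p["image"],None,fx=5,fy=5,interpolation=cv2.INTER_CUBIC); draw(p,im,"brush_handle",v,5)
    c=(proj(p,[[.44,.01,.04]])[0]*5).astype(int); ims.append(im[c[1]-200:c[1]+200,c[0]-200:c[0]+200])
cv2.imwrite("pics/b1.png",np.hstack(ims))
E
```

```text
pick hit False open mm 55.24888146655301 25.000050152884796 z [ 0.55538333 -0.0488381   0.04239838]
up 54.91460769343955 24.999951400095597 29.7583
tool [ 0.53028958 -0.32181748  0.24969383] [180, 0, np.float64(-18.072922627556864)]
put hit True [ 0.52936377 -0.3224122   0.04641374] [-0.24131397  0.55221144  3.86126272]
34.4583
([np.float64(0.4400406617586311), np.float64(0.009750157955522603), np.float64(0.3619481361469832)], np.float64(0.04793628355802715))
([np.float64(0.43155918409770333), np.float64(0.006539555418637476), np.float64(0.3372824323769909)], np.float64(0.16812355515191535))
[np.float64(0.4400531324619018), np.float64(0.009415476667269843), np.float64(0.3562539904596973)] 0.11776864538314558
```

View pics/b1.png

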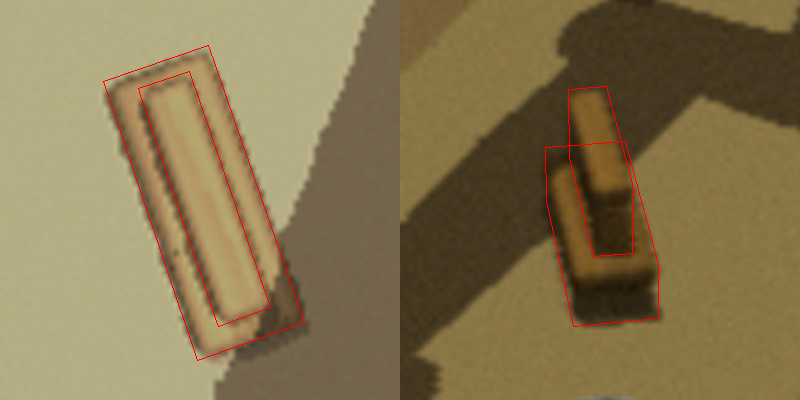

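The brush outline fits in both views, and the handle bar is at (205,200) in the left crop. Picking it now.

```bash
python3 - <<'E'
from a import *
v=P["brush_handle"]; psi=np.degrees(C[2])
pick(v[:2],np.degrees(v[2]),.058,.55,25)
xy=cad(0,-.0385); lower(xy,psi,0); put(xy,.0625,.5)
s=env.read_state()
env.goto([.144,.5,.3],[180,0,0] if env.inverse_kinematics([.144,.5,.3],[180,0,0]) is not None else [180,0,90])
env.dwell(.5)
S=4
for n,c in(("top",(390,170,510,310)),("scene",(180,130,300,210))):
    p=env.grab_frame(n); im=cv2.resize(p["image"],None,fx=S,fy=S,interpolation=cv2.INTER_CUBIC)
    for k,q in(("tub",(-.058,.0345)),("nozzle_small",(.006,.0345)),("nozzle_tall",(.064,.0345)),("brush_handle",(0,-.0385))):
        M["q"]=[m+[0,0,.004] for m in M[k]]; draw(p,im,"q",[*cad(*q),C[2]],S)
    cv2.imwrite(f"pics/f_{n}.png",im[c[1]*S:c[3]*S,c[0]*S:c[2]*S]); cv2.imwrite(f"pics/full_{n}.png",p["image"])
print(env.read_state()["clock"])
E
```

```text
pick hit False open mm 21.476628256734646 24.879123768769205 z [0.44016452 0.00940849 0.05814624]
up 21.26714996197575 24.89089615177363 39.875
tool [ 0.49731395 -0.23453058  0.24944507] [180, 0, np.float64(-18.072922627556864)]
put hit True [ 0.49669812 -0.23534758  0.0621384 ] [-0.35190281  1.41228129  3.77527651]
44.45
47.925
```

View pics/f_top.png

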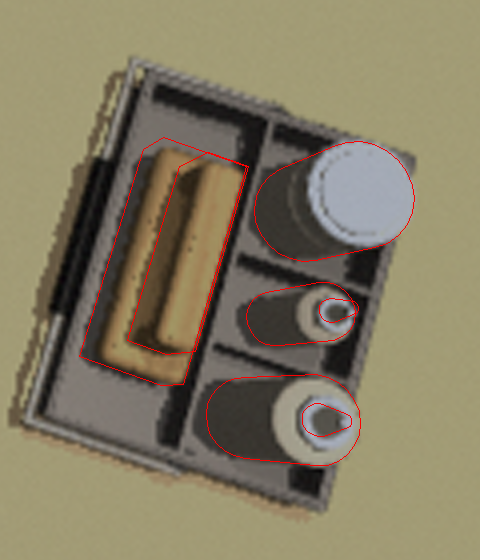

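View pics/f_scene.png

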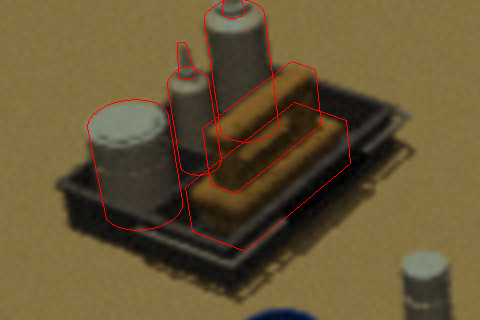

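View pics/full_top.png

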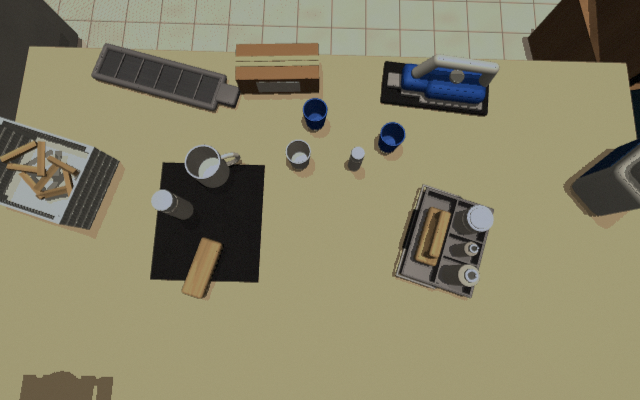

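The final pictures show the tub, both nozzle bottles and the brush lying on their target outlines in the caddy: top crop (360,193), (325,310), (325,420) and (185,250). Each was set down at the expected floor height. The flat-capped bottles, plain brush, cup and mug are at the same pixels as at the start.

```bash
python3 -c "
from workcell import env
print(env.close_job())"
```

```text
the job is handed in; nothing more can be done
None
```

I packed the tub, both nozzle bottles and the handled brush into their compartments, left everything else where it stood, and handed the job in at about 48 s; the hand-in call didn't report a verdict.

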